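Dial 24.5 on an aquarium heater controller

TASK

On the heater controller in the drawer tray, roll the three thumbwheels gently to 2-4-5 (24.5 degrees, read from left to right as seen from the robot, each wheel's white line against that line of its scale, counting the wide line on the robot's side as 0), and once all three are right press the set button fully down and let go. Never press on the wheels or the box harder than 20 N, and do not shift the other things in the tray.

Things in the scene. Friction and masses are not known exactly. Their poses are not given: they have to be found in the camera images.
- controller: grey plastic box fixed to the tray floor, 110 (x) by 240 (y) by 40 mm high; origin: centre of its underside, x away from the robot, y to the robot's left. On top three wheels at y = +60, +10, -40 mm and a set button at y = -95 mm, all at x = 0. A press of more than 20 N on a wheel or on the box (the button is sturdier) spoils it.
- cheek1 (a point): at the left wheel's scale, 0 to 12 mm below its top; a thin white half-round cheek beside the wheel on its +y side (14 to 21 mm from the wheel's middle), round the same axle, 24 mm in radius, 4 mm below the rim. Seven black lines 20 deg apart: the wide one on the robot's side is 0, then 1 to 6 over the top, away from the robot; 3 is at the top. Each wheel has the same.
- slot1 (a point): point on the controller's top face in the middle of the left wheel's slot, below the wheel's top. The wheel's top is 30 to 42 mm above it: each bearing sits at its own unknown height, to be found by touch. Pressed down, the wheel gives on a spring (2 N at first, 2.5 N more per mm) and bottoms hard after 5 mm (14.5 N). Its axle is 28 mm below its top.
- slot2 (a point): point on the controller's top face in the middle of the middle wheel's slot, below the wheel's top. The wheel's top is 30 to 42 mm above it: each bearing sits at its own unknown height, to be found by touch. Pressed down, the wheel gives on a spring (2 N at first, 2.5 N more per mm) and bottoms hard after 5 mm (14.5 N). Its axle is 28 mm below its top.
- slot3 (a point): point on the controller's top face in the middle of the right wheel's slot, below the wheel's top. The wheel's top is 30 to 42 mm above it: each bearing sits at its own unknown height, to be found by touch. Pressed down, the wheel gives on a spring (2 N at first, 2.5 N more per mm) and bottoms hard after 5 mm (14.5 N). Its axle is 28 mm below its top.
- wheel1 (a joint): left (+y) black thumbwheel: 56 mm across, 20 mm wide, smooth rim, axle level along the controller's y. Radians: digit d is at d x 0.35; stops at -0.1 and 2.2. Grows as the wheel's top is drawn to the controller's +x, 28 mm of rim per rad. At 1.05 (digit 3) its white line is at the very top. No detents; it stays where left. It resists with 3 N at the rim: a fingertip pressed under about 5 N slips.
- wheel2 (a joint): middle black thumbwheel: 56 mm across, 20 mm wide, smooth rim, axle level along the controller's y. Radians: digit d is at d x 0.35; stops at -0.1 and 2.2. Grows as the wheel's top is drawn to the controller's +x, 28 mm of rim per rad. At 1.05 (digit 3) its white line is at the very top. No detents; it stays where left. It resists with 3 N at the rim: a fingertip pressed under about 5 N slips.
- wheel3 (a joint): right black thumbwheel: 56 mm across, 20 mm wide, smooth rim, axle level along the controller's y. Radians: digit d is at d x 0.35; stops at -0.1 and 2.2. Grows as the wheel's top is drawn to the controller's +x, 28 mm of rim per rad. At 1.05 (digit 3) its white line is at the very top. No detents; it stays where left. It resists with 3 N at the rim: a fingertip pressed under about 5 N slips.
- set_button (a joint): travel of the white set button, m: 0 = up, 0.006 = fully down (5 N; it springs back up). It counts as pressed beyond 0.0045, and must not be pressed before the three wheels are right.
- set_button_top (a point): centre of the top of the round white set button, 28 mm across, 18 mm above the controller's top face when up; it is pressed straight down
- heater_tube: bystander: glass tube 215 mm long, 26 mm thick, with a square black cap, lying along x; origin under its middle
- heater_guard: bystander: grey plastic cage 141 by 40 by 40 mm lying along x; origin under its middle
- clip_a: bystander: red suction clip, 38 mm across, 29 mm tall, on the robot's side of the controller; origin under its middle
- clip_b: bystander: red suction clip, the same, on the controller's far side
- pot: bystander: terracotta pot, 68 mm across, 58 mm tall; origin under its middle
- plant_stem: bystander: green plastic plant stem on a round black foot 48 mm across, 108 mm tall; origin under its middle
- food_tin: bystander: round tin 56 mm across, 75 mm tall; origin under its middle

How it is judged:
By the outcome, as a careful person would: the job done as asked, in the order asked, and still so for the second after the job is handed in, with the robot touching nothing.
It also fails if it takes over 72 s, if anything falls off the work surface, if the arm or the gripper's body presses on something with over 40 N, if the wrist force passes 120 N, or if a joint passes its speed limit or range.

ROBOT

A 7-joint arm with a two-finger parallel gripper is mounted at the origin on the work surface. World frame = base frame: x ahead of the robot, y to its left, z up, the work surface at z = 0. Lengths are in m, angles in degrees, forces in N, time in s.
With the tool pointing down it reaches from about 0.425 to 0.875 m from the base axis. Payload 4.7 kg.
Tool frame: the origin (TCP) lies at the very end of the fingers, on their centre line; the grasp point (between the pads) lies behind it (env.pinch_z is the z of the grasp point in the tool frame, in m); z points along the fingers, y is the direction in which the jaws open and shut (so a half turn about z gives the same grasp; the last joint's range is limited). The gripper opens to 87 mm and grips with 3 to 60 N. Pads are 19 mm wide; open, the fingers measure 117 mm over their backs; the gripper's body (75 mm by 190 mm) begins 51 mm behind the grasp point.
Start: joints at [-75.224, 18.392, -4.016, 83.108, 1.295, 78.541, -3.26], TCP at [0.157, 0.631, 0.223] pointing down, gripper open.
Joint ranges: [-163.93, 163.93], [-17.29, 119.83], [-79.2, 71.16], [3.27, 140.29], [-89.18, 269.18], [5.43, 117.66], [-154.24, 154.24]. Speed limits (degrees/s): [147.25, 147.25, 180, 180, 180, 180, 180].

INTERFACE

Orientations are given as [roll, pitch, yaw] about the fixed x, y, z axes, in that order (R = Rz(yaw) Ry(pitch) Rx(roll)).
In Python, from cell import readout, read_camera, env gives the robot as it stands. The module is installed in compiled form; this text tells all that it offers.
- The arm moves only by the tool servo_tool, never from a script. Its argument "plan" is a list that holds one entry, the list of rows, each a list of 5 numbers: the finger opening in m, from 0 to 0.087, then the shift along the tool's x, y, z in m, then the turn about the tool's z in rad. In form: [[[jaw, x, y, z, yaw], ...]]. A call has 1 to 12 rows; each row is the pose to reach, as a shift and turn from the pose measured when the call began, along the tool's axes at that moment; what a row does not reach only later rows make up. A row lasts 1/12 s, in which the tool goes at most 41.7 mm and 7.16 degrees, less where a joint would pass 70% of its speed; a pose out of reach is approached as far as the arm can. A call with a gripper value outside its range is refused whole. The fingers move at their own pace and stop on an object; "force" is the grip in N (left out, the last holds). Time passes only in rows, so rows that repeat a pose let the fingers close. It gives the time, the measured TCP pose, the force and the opening at its end, in the units of the state.
- readout.get_obs(): the state, without advancing time (a new reading comes with each control period).
- read_camera(name): name is "scene" or "top" or "wrist"; returns a dict with "image" (384x512x3 uint8, red, green, blue), "range_z" (384x512 float32, m along the optical axis (not along the pixel's ray), 0 where there is no reading), "mtx" (3x3 intrinsics, pixels), "D" ([k1, k2, p1, p2, k3] as OpenCV has them; the pictures are not rectified), "camera_from_world" (4x4, takes a point from world to camera coordinates). Camera axes: x right, y up, looking along -z (the intrinsics and any distortion apply to the point x, -y, -z); pixel columns grow to the right and rows downward; lengths in m; the calibration is good to about 2 mm. A picture is of the moment at which its call begins.
- env.sign_off(): hands the job in, once; it reports no verdict.
The state is a dict: "time_s": time; "qpos": joint angles; "joint_velocities": joint speeds; "effort": joint torques, N m; "tool_pos": TCP position; "tool_rot": TCP orientation; "force": force on the tool from outside, world axes, zero at the start; "wrist_torque": the same for the moment, N m; "grip_width": finger opening in m.
Only numpy, scipy, OpenCV 4.12 (cv2) and the standard library are available. Lean on these libraries where they do the work, as an engineer would, in place of code of your own. Each camera call takes 0.05 s, during which the arm holds its last target. There are 200 camera calls.

## Working session

There is one attempt and no reset: what is moved stays moved. The work goes in short steps, Python scripts to look and compute and a tool call to move; the robot and the scene stay as the last step left them, time stands still between calls to the robot, and variables do not carry over. Pictures are saved under pics/ and viewed, about 8 in all and at most 12, crops included, and the job is handed in when it is done.

Besides the shell and the picture viewer there is one more tool, called as a command line: name --argument value ..., lists and objects as JSON in quotes. servo_tool: Moves the arm, as the interface text tells. Its arguments: {"type":"object","properties":{"plan":{"type":"array"},"force":{"type":"number"}},"required":["plan"]}

```bash
mkdir -p pics; cat > h.py <<'E'
import numpy as np, cv2
from cell import readout, read_camera, env
def save(n,c,crop=None,s=1):
    im=c["image"][:,:,::-1]
    if crop: im=im[crop[1]:crop[3],crop[0]:crop[2]]
    if s!=1: im=cv2.resize(im,None,fx=s,fy=s,interpolation=cv2.INTER_CUBIC)
    cv2.imwrite("pics/"+n,im)
def world(c,u,v,z=None,d=None):
    "pixel -> world at height z, or by depth"
    p=cv2.undistortPoints(np.array([[[u,v]]],float),c["mtx"],c["D"])[0,0]
    r=np.array([p[0],-p[1],-1.]); T=np.linalg.inv(c["camera_from_world"]); o=T[:3,3]; w=T[:3,:3]@r
    if z is not None: return o+w*(z-o[2])/w[2]
    if d is None: d=c["range_z"][int(round(v)),int(round(u))]
    return o+w*d
def pix(c,P):
    P=np.atleast_2d(P); q=(c["camera_from_world"]@np.c_[P,np.ones(len(P))].T).T[:,:3]*[1,-1,-1]
    return cv2.projectPoints(q,np.zeros(3),np.zeros(3),c["mtx"],c["D"])[0][:,0]
E
python3 - <<'E'
from h import *
import pickle
a=read_camera("top");b=read_camera("scene")
pickle.dump((a,b),open("c0.pkl","wb"))
cv2.imwrite("pics/a.png",np.vstack([a["image"],b["image"]])[:,:,::-1])
for c in (a,b): print(np.linalg.inv(c["camera_from_world"])[:3].round(3), c["mtx"][0,0])
print(readout.get_obs(), env.pinch_z)
E
```

```text
[[ 0.016  0.997 -0.08   0.51 ]
 [-1.     0.016 -0.001  0.016]
 [ 0.     0.08   0.997  0.978]] 354.5421642502207
[[ 0.379 -0.687  0.62   1.201]
 [ 0.925  0.291 -0.243 -0.257]
 [-0.013  0.666  0.746  0.852]] 393.169561663555
{'time_s': 0.1, 'qpos': array([-75.22133073,  18.43425102,  -4.0143134 ,  83.16845479,
         1.29528294,  78.54230916,  -3.26010689]), 'joint_velocities': array([ 0.0420729 , -0.0711714 ,  0.16314275, -0.18900556, -0.03176178,
       -0.0767725 ,  0.01331912]), 'effort': array([ 1.48802574e-04, -4.92573309e+01, -4.05510301e-01, -3.13397384e+01,
       -6.40103314e-02,  3.95294360e-02,  8.01801548e-05]), 'tool_pos': array([0.15686835, 0.63026299, 0.22157235]), 'tool_rot': array([-1.79900230e+02,  6.24249019e-03,  1.66029736e+02]), 'force': array([ 0.11826941, -0.6850924 ,  0.05190901]), 'wrist_torque': array([ 0.01073019, -0.01370658,  0.01644768]), 'grip_width': 0.08692457165723283} -0.0187
```

View pics/a.png

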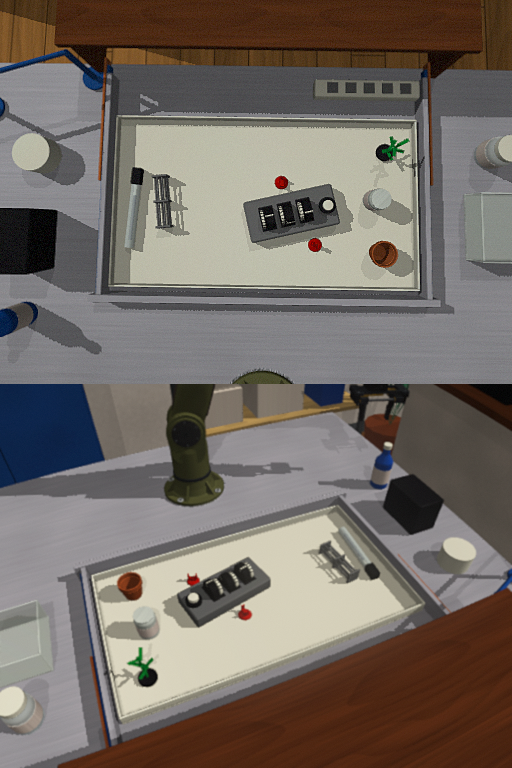

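The top view shows the controller near pixel (292,213), yawed about +12°, with its wheels at x≈267, 285 and 305 and the button at (328,205). clip_a and clip_b are at (315,245) and (281,183). Next I'll measure the box from depth.

```bash
python3 - <<'E'
from h import *
import pickle
a,b=pickle.load(open("c0.pkl","rb"))
for n,c in (("top",a),("scene",b)):
    v,u=np.mgrid[0:384,0:512]
    p=cv2.undistortPoints(np.c_[u.ravel(),v.ravel()].astype(float)[:,None],c["mtx"],c["D"])[:,0]
    d=c["range_z"].ravel()
    T=np.linalg.inv(c["camera_from_world"])
    P=np.c_[p[:,0]*d,-p[:,1]*d,-d]@T[:3,:3].T+T[:3,3]
    m=(P[:,0]>.33)&(P[:,0]<.62)&(P[:,1]>-.25)&(P[:,1]<.08)&(d>0)
    Q=P[m]; z0=np.median(Q[Q[:,2]<np.percentile(Q[:,2],60)][:,2])
    h=Q[:,2]-z0; print(n,"floor",z0, np.histogram(h,np.arange(-.01,.1,.005)))
    S=Q[(h>.032)&(h<.047)]
    # keep large component by grid
    g=np.zeros((330,350),np.uint8); ij=((S[:,:2]-[.31,-.26])*1000).astype(int)
    g[ij[:,0],ij[:,1]]=255; g=cv2.morphologyEx(g,cv2.MORPH_CLOSE,np.ones((15,15)));g=cv2.morphologyEx(g,cv2.MORPH_OPEN,np.ones((15,15)))
    cs=max(cv2.findContours(g,0,2)[0],key=cv2.contourArea)
    (cy,cx),wh,an=cv2.minAreaRect(cs); print("ctr",cx/1000+.31,cy/1000-.26,wh,an,"topz",np.median(S[:,2]))
save("b.png",a,(230,170,360,255),6)
E
```

```text
top floor 0.004311769497987783 (array([  14, 3894, 4754,  159,   58,   81,   76,  230,   42, 1266, 1486,
         45,  136,   67,  153,  131,  210,  183,   42,    0,    0]), array([-0.01 , -0.005,  0.   ,  0.005,  0.01 ,  0.015,  0.02 ,  0.025,
        0.03 ,  0.035,  0.04 ,  0.045,  0.05 ,  0.055,  0.06 ,  0.065,
        0.07 ,  0.075,  0.08 ,  0.085,  0.09 ,  0.095]))
ctr 0.5307576904296875 -0.06769308471679689 (110.29338073730469, 240.22779846191406) 76.6512680053711 topz 0.044440929142091135
scene floor 0.004941751789599214 (array([   6, 2833, 2530,  255,  260,  266,  226,  255,  129,  997,  736,
        103,  154,  110,  159,  128,  162,  142,   15,    0,    0]), array([-0.01 , -0.005,  0.   ,  0.005,  0.01 ,  0.015,  0.02 ,  0.025,
        0.03 ,  0.035,  0.04 ,  0.045,  0.05 ,  0.055,  0.06 ,  0.065,
        0.07 ,  0.075,  0.08 ,  0.085,  0.09 ,  0.095]))
ctr 0.5314945373535156 -0.0692244567871094 (110.15603637695312, 240.07977294921875) 77.9432373046875 topz 0.04457614719803671
```

View pics/b.png

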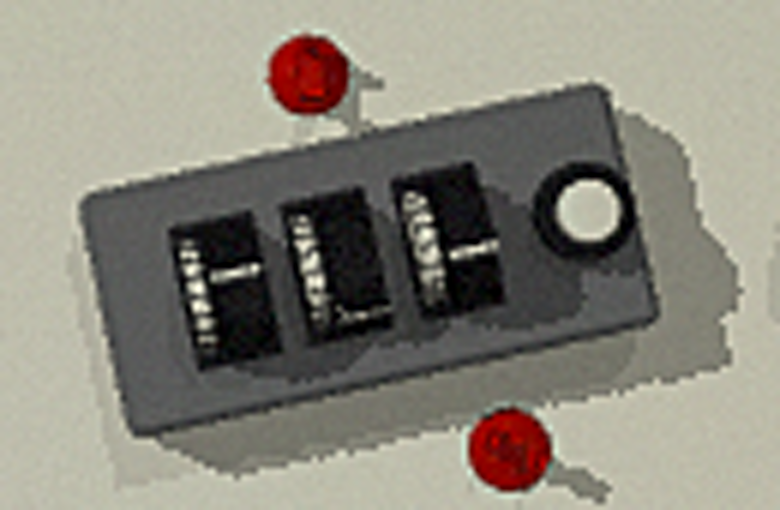

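servo_tool --plan '[[[0,-0.013,-0.015,0,0.03],[0,-0.036,-0.04,0,0.08],[0,-0.061,-0.067,0,0.13],[0,-0.087,-0.095,0,0.19],[0,-0.112,-0.123,0,0.25],[0,-0.138,-0.151,0,0.31],[0,-0.163,-0.179,0,0.37],[0,-0.189,-0.207,0,0.43],[0,-0.214,-0.235,0,0.49],[0,-0.24,-0.263,0,0.55],[0,-0.265,-0.291,0,0.61],[0,-0.291,-0.319,0,0.67]]]' --force 30

```text
time_s: 1.1
tool_pos: [0.3624, 0.2486, 0.2219]
tool_rot: [-179.9, 0.0, 127.5]
force: [0.4, 0.6, -0.1]
grip_width: 0.0155
```

```bash
cat >> h.py <<'E'
from scipy.spatial.transform import Rotation as R
C=np.array([.531,-.0685]); YAW=np.radians(12.7); ex=np.array([np.cos(YAW),np.sin(YAW)]); ey=np.array([-ex[1],ex[0]])
def W(lx,ly,z): return np.r_[C+lx*ex+ly*ey,z]
def go(P,yaw=102.7):
    o=readout.get_obs(); M=R.from_euler("xyz",o["tool_rot"],degrees=True).as_matrix()
    t=M.T@(np.array(P)-o["tool_pos"]); dy=-np.radians((yaw-o["tool_rot"][2]+180)%360-180)
    print("shift",t.round(4),"turn",dy.round(3),"F",o["force"].round(2),"t",round(o["time_s"],2)); return t
E
python3 -c "
from h import *
go(W(0,.01,.22))"
```

```text
shift [-0.3451 -0.0551  0.0023] turn 0.433 F [ 0.38  0.56 -0.15] t 1.1
```

servo_tool --plan '[[[0,-0.025,-0.004,0,0.05],[0,-0.06,-0.0095,0,0.1],[0,-0.095,-0.015,0,0.15],[0,-0.13,-0.0205,0,0.2],[0,-0.165,-0.026,0,0.25],[0,-0.2,-0.032,0,0.3],[0,-0.235,-0.0375,0,0.35],[0,-0.27,-0.043,0.001,0.4],[0,-0.305,-0.0485,0.002,0.433],[0,-0.332,-0.053,0.002,0.433],[0,-0.345,-0.055,0.002,0.433],[0,-0.345,-0.055,0.002,0.433]]]'

```text
time_s: 2.1
tool_pos: [0.5292, -0.0627, 0.22]
tool_rot: [-179.9, 0.2, 102.3]
force: [-0.1, -0.3, -0.1]
grip_width: 0.0003
```

```bash
python3 - <<'E'
from h import *
import pickle
c=read_camera("wrist"); pickle.dump(c,open("w1.pkl","wb")); save("c.png",c,None,1.5)
T=np.linalg.inv(c["camera_from_world"]);print(T[:3].round(3)); o=readout.get_obs();print(o["tool_pos"],o["tool_rot"],o["qpos"].round(1),o["force"])
print(pix(c,[W(0,y,.0444) for y in (.06,.01,-.04,-.095)]).round())
E
```

```text
[[ 0.977 -0.203 -0.062  0.512]
 [ 0.213  0.933  0.29   0.017]
 [-0.001 -0.297  0.955  0.381]]
[ 0.5285969  -0.06015263  0.21982735] [-1.79871249e+02  1.14173829e-01  1.02485266e+02] [-33.7   4.1  39.3 101.3  -2.5  75.6  18.7] [-0.14145806  0.94498808 -0.61019936]
[[260. 131.]
 [260. 173.]
 [260. 211.]
 [260. 249.]]
```

View pics/c.png

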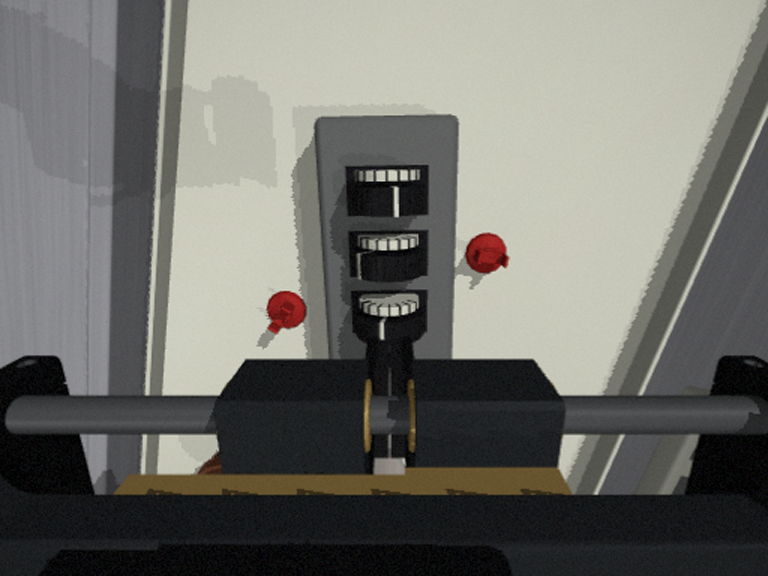

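The wrist view is from the +y side with the far side on the right. White lines are at about (396,200) on wheel 1, (360,265) on wheel 2 near digit 0, and (382,328) on wheel 3. I'll move past the button for a closer, unobstructed view.

servo_tool --plan '[[[0,-0.015,0,0.005,0],[0,-0.045,0,0.018,0],[0,-0.08,0,0.035,0],[0,-0.105,0,0.05,0],[0,-0.115,0,0.06,0],[0,-0.115,0,0.06,0],[0,-0.115,0,0.06,0]]]'

```text
time_s: 2.73
tool_pos: [0.5528, -0.1709, 0.1593]
tool_rot: [-179.8, 0.0, 102.5]
force: [-0.0, 0.1, 0.9]
grip_width: 0.0007
```

```bash
cat > look.py <<'E'
from h import *
import sys,pickle
n=sys.argv[1]
c=read_camera("wrist"); pickle.dump(c,open(n+".pkl","wb"))
p=pix(c,[W(0,y,.08) for y in (.06,.01,-.04)]); print(p.round(),readout.get_obs()["tool_pos"])
x0=int(p[:,0].mean()); y0=int(p[:,1].min())-40;y1=int(p[:,1].max())+40
crop=(x0-60,max(0,y0),x0+60,y1); print(crop); s=min(600/(y1-crop[1]),5); save(n+".png",c,crop,s); print(s)
E
python3 look.py v1
python3 - <<'E'
from h import *
import pickle
for n,c in zip(("top","scene"),pickle.load(open("c0.pkl","rb"))):
    for y in (.06,.01,-.04):
        z=.08
        P=[world(c,*pix(c,[W(dx,y+dy,z)])[0]) for dx in np.arange(-.008,.009,.002) for dy in (-.006,-.003,0,.003,.006)]
        print(n,y,np.percentile([q[2] for q in P],[20,50,80]).round(4))
E
```

```text
[[261. -11.]
 [261.  63.]
 [261. 128.]] [ 0.55340975 -0.17023656  0.16002195]
(200, 0, 320, 168)
3.5714285714285716
top 0.06 [0.0825 0.0842 0.0851]
top 0.01 [0.0764 0.0776 0.0792]
top -0.04 [0.0814 0.0828 0.0844]
scene 0.06 [0.0827 0.084  0.0851]
scene 0.01 [0.0758 0.0772 0.0789]
scene -0.04 [0.0818 0.0832 0.0841]
```

View pics/v1.png

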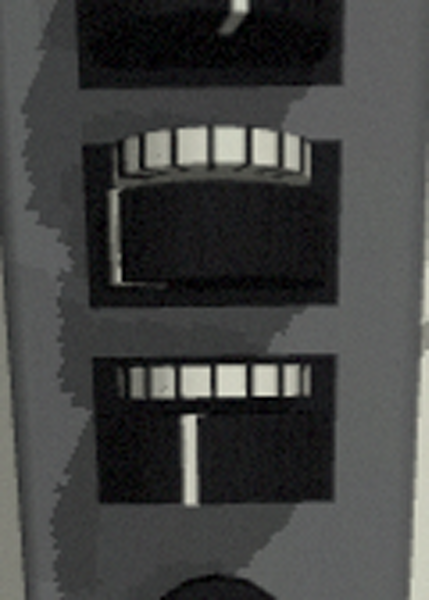

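Lines: wheel 3 at (190,460) in the crop, reading about 2.4. Wheel 2 is at (116,235), about 0.15. Cheek lines 1–6 run from x≈147 to 300, with line 3 at 212. I'll turn the pixels into angles by intersecting rays with each wheel's cylinder.

```bash
cat > ang.py <<'E'
from h import *
import pickle,sys
from scipy.optimize import brentq
TOP=[.085,.0785,.084]; Y=[.06,.01,-.04]
def digit(c,u,v,i,r=.028):
    "digit of a pixel on cylinder radius r of wheel i"
    o=world(c,u,v,z=.5); d=world(c,u,v,z=.0)-o
    f=lambda P:np.array([(P[:2]-C)@ex,P[2]-(TOP[i]-.028)])
    a,b=f(o),f(o+d)-f(o); A=b@b;B=a@b;D=B*B-A*(a@a-r*r)
    t=(-B-np.sqrt(max(D,0)))/A; q=a+b*t; P=o+d*t
    return 3+np.degrees(np.arctan2(q[0],q[1]))/20, ((P[:2]-C)@ey-Y[i])*1000
def row(c,i,dy,r):
    "brightness along an arc of wheel i at offset dy, versus digit"
    g=np.arange(-.6,6.6,.02); th=np.radians((g-3)*20)
    P=np.array([W(r*np.sin(t),Y[i]+dy,TOP[i]-.028+r*np.cos(t)) for t in th]); q=pix(c,P).astype(np.float32)
    im=cv2.cvtColor(c["image"],cv2.COLOR_RGB2GRAY)
    return g,cv2.remap(im,q[:,:1],q[:,1:],cv2.INTER_LINEAR)[:,0].astype(float)
def read(c,i):
    g,_=row(c,i,0,.028)
    s=np.mean([row(c,i,d,.028)[1] for d in np.arange(-.006,.0061,.002)],0)
    k=np.argmax(s); m=abs(g-g[k])<.35; w=np.clip(s[m]-np.median(s)-20,0,None); line=(g[m]*w).sum()/w.sum()
    h=np.mean([row(c,i,d,.024)[1] for d in (.016,.0175,.019)],0)
    hs=cv2.GaussianBlur(h[None],(0,0),4)[0]
    mins=[round(g[j],2) for j in range(5,len(g)-5) if hs[j]==hs[j-5:j+6].min() and hs[j]<.85*hs.max()]
    return round(line,3),round(s[k]),mins
if __name__=="__main__":
    for n in sys.argv[1:]:
        c=pickle.load(open(n+".pkl","rb"))
        for i in range(3):
            try: print(n,i+1,read(c,i))
            except Exception as e: print(n,i+1,e)
E
python3 ang.py w1 v1
```

```text
w1 1 (np.float64(3.438), 202, [np.float64(0.54), np.float64(1.68), np.float64(2.72), np.float64(3.74), np.float64(4.7), np.float64(5.58)])
w1 2 (np.float64(-0.053), 110, [np.float64(0.62), np.float64(1.78), np.float64(2.8), np.float64(3.78), np.float64(4.76), np.float64(5.74)])
w1 3 (np.float64(2.281), 154, [np.float64(0.7), np.float64(1.82), np.float64(2.86), np.float64(3.84), np.float64(4.84), np.float64(5.82)])
v1 1 (np.float64(nan), 9, [])
v1 2 (np.float64(-0.052), 116, [np.float64(0.66), np.float64(1.76), np.float64(2.78), np.float64(3.8), np.float64(4.78), np.float64(5.66)])
v1 3 (np.float64(2.295), 194, [np.float64(0.74), np.float64(1.82), np.float64(2.84), np.float64(3.84), np.float64(4.84), np.float64(5.76)])ang.py:21: RuntimeWarning: invalid value encountered in scalar divide
  k=np.argmax(s); m=abs(g-g[k])<.35; w=np.clip(s[m]-np.median(s)-20,0,None); line=(g[m]*w).sum()/w.sum()
```

```bash
sed -i 's/^C=.*/YAW=np.radians(13.1); ex=np.array([np.cos(YAW),np.sin(YAW)]); ey=np.array([-ex[1],ex[0]]); C=np.array([.531,-.0685])-.0017*ex/; s/yaw=102.7/yaw=103.1/' h.py
cat >> h.py <<'E'
def loc():
    o=readout.get_obs(); d=o["tool_pos"][:2]-C; F=o["force"]
    print("local mm",((d@ex)*1000).round(1),((d@ey)*1000).round(1),"z",(o["tool_pos"][2]*1000).round(2),"F ex,ey,z",(F[:2]@ex).round(2),(F[:2]@ey).round(2),F[2].round(2),"rot",o["tool_rot"].round(2),"t",round(o["time_s"],2))
E
python3 ang.py w1 v1 2>/dev/null; python3 -c "
from h import *
loc();go(W(-.006,-.04,.09))"
```

```text
w1 1 (np.float64(3.66), 202, [np.float64(-0.06), np.float64(0.94), np.float64(1.98), np.float64(3.0), np.float64(4.02), np.float64(5.04), np.float64(6.1)])
w1 2 (np.float64(0.322), 108, [np.float64(-0.02), np.float64(0.96), np.float64(2.02), np.float64(3.02), np.float64(4.02), np.float64(5.06), np.float64(6.24)])
w1 3 (np.float64(2.434), 153, [np.float64(-0.06), np.float64(0.96), np.float64(2.02), np.float64(3.04), np.float64(4.04), np.float64(5.08), np.float64(6.22)])
v1 1 (np.float64(nan), 6, [])
v1 2 (np.float64(0.335), 115, [np.float64(-0.04), np.float64(1.0), np.float64(2.02), np.float64(3.02), np.float64(4.04), np.float64(5.08), np.float64(6.14)])
v1 3 (np.float64(2.445), 194, [np.float64(0.0), np.float64(1.0), np.float64(2.02), np.float64(3.02), np.float64(4.04), np.float64(5.08), np.float64(6.18)])
local mm 0.5 -104.2 z 160.02 F ex,ey,z 0.19 0.51 0.64 rot [-1.7986e+02  2.0000e-02  1.0261e+02] t 2.78
shift [ 0.0641 -0.0068  0.07  ] turn -0.009 F [0.07 0.54 0.64] t 2.78
```

servo_tool --plan '[[[0,0.02,-0.003,0,-0.009],[0,0.05,-0.0068,0.01,-0.009],[0,0.064,-0.0068,0.035,-0.009],[0,0.064,-0.0068,0.057,-0.009],[0,0.064,-0.0068,0.066,-0.009],[0,0.064,-0.0068,0.07,-0.009],[0,0.064,-0.0068,0.07,-0.009]]]'

```text
time_s: 3.37
tool_pos: [0.5328, -0.1088, 0.0903]
tool_rot: [-179.9, 0.0, 103.2]
force: [0.7, -0.4, -0.3]
grip_width: 0.0005
```

```bash
python3 -c "
from h import *
loc()"
```

```text
local mm -5.7 -39.6 z 90.26 F ex,ey,z 0.55 -0.51 -0.31 rot [-1.7986e+02  1.0000e-02  1.0317e+02] t 3.37
```

servo_tool --plan '[[[0,0,0,0.003,0],[0,0,0,0.005,0],[0,0,0,0.006,0],[0,0,0,0.0065,0],[0,0,0,0.0065,0]]]'

```text
time_s: 3.78
tool_pos: [0.5332, -0.1092, 0.0843]
tool_rot: [-179.9, 0.0, 103.1]
force: [0.6, -0.7, 1.7]
grip_width: 0.0002
```

servo_tool --plan '[[[0,0,0,0.0007,0],[0,0,0,0.0013,0],[0,0,0,0.0013,0],[0,0,0,0.0013,0]]]'

```text
time_s: 4.12
tool_pos: [0.5333, -0.1092, 0.0833]
tool_rot: [-179.9, 0.0, 103.1]
force: [-2.2, 0.1, 4.3]
grip_width: 0.0004
```

servo_tool --plan '[[[0,0,0,0.0008,0],[0,0,0,0.0016,0],[0,0,0,0.002,0],[0,0,0,0.002,0]]]'

```text
time_s: 4.45
tool_pos: [0.5334, -0.1093, 0.0818]
tool_rot: [-179.9, 0.0, 103.1]
force: [-2.5, 2.1, 7.0]
grip_width: 0.0009
```

servo_tool --plan '[[[0,0,0,0.001,0],[0,0,0.0015,0.001,0],[0,0,0.003,0.001,0],[0,0,0.0045,0.001,0],[0,0,0.006,0.001,0],[0,0,0.0075,0.001,0],[0,0,0.009,0.001,0],[0,0,0.0105,0.001,0],[0,0,0.012,0.001,0],[0,0,0.012,0.001,0],[0,0,0.012,0.001,0]]]'

```text
time_s: 5.37
tool_pos: [0.5454, -0.1065, 0.0815]
tool_rot: [-180.0, -0.0, 103.1]
force: [-2.3, 2.0, 7.8]
grip_width: 0.0003
```

```bash
python3 -c "
from h import *
loc()"
```

```text
local mm 7.1 -40.3 z 81.46 F ex,ey,z -1.83 2.45 7.85 rot [-179.95   -0.    103.14] t 5.37
```

servo_tool --plan '[[[0,0,0,-0.004,0],[0,0,-0.003,-0.007,0],[0,0,-0.009,-0.007,0],[0,0,-0.013,-0.007,0],[0,0,-0.013,-0.005,0],[0,0,-0.013,-0.003,0],[0,0,-0.013,-0.0015,0],[0,0,-0.013,-0.0003,0],[0,0,-0.013,0.0005,0],[0,0,-0.013,0.0007,0],[0,0,-0.013,0.0007,0]]]'

```text
time_s: 6.28
tool_pos: [0.5323, -0.1095, 0.0812]
tool_rot: [-179.9, -0.0, 103.1]
force: [-4.1, 0.9, 9.1]
grip_width: 0.0006
```

```bash
python3 -c "
from h import *
loc()"
```

```text
local mm -6.3 -40.3 z 81.24 F ex,ey,z -3.75 1.81 9.08 rot [-1.7988e+02 -5.0000e-02  1.0313e+02] t 6.28
```

servo_tool --plan '[[[0,0,0.001,0.0006,0],[0,0,0.0025,0.0006,0],[0,0,0.004,0.0006,0],[0,0,0.0055,0.0006,0],[0,0,0.007,0.0006,0],[0,0,0.0085,0.0006,0],[0,0,0.01,0.0006,0],[0,0,0.0115,0.0006,0],[0,0,0.012,0.0006,0],[0,0,0.012,0.0006,0],[0,0,0.012,-0.004,0],[0,0,0.012,-0.02,0]]]'

```text
time_s: 7.28
tool_pos: [0.5426, -0.1064, 0.0994]
tool_rot: [-179.7, -0.1, 103.1]
force: [0.4, 0.4, 0.3]
grip_width: 0.0002
```

servo_tool --plan '[[[0,-0.01,0,-0.02,0],[0,-0.035,-0.003,-0.045,0],[0,-0.055,-0.006,-0.055,0],[0,-0.063,-0.006,-0.058,0],[0,-0.063,-0.006,-0.058,0],[0,-0.063,-0.006,-0.058,0]]]'

```text
time_s: 7.78
tool_pos: [0.551, -0.1683, 0.1562]
tool_rot: [-179.6, -0.2, 103.1]
force: [-0.7, 0.2, -0.9]
grip_width: 0.0004
```

```bash
python3 look.py v2; python3 ang.py v2 2>/dev/null; python3 -c "
from h import *
loc()"
```

```text
[[262.  -8.]
 [262.  67.]
 [262. 132.]] [ 0.55087335 -0.16730588  0.15576043]
(201, 0, 321, 172)
3.488372093023256
v2 1 (np.float64(nan), 18, [])
v2 2 (np.float64(0.324), 119, [np.float64(-0.06), np.float64(0.98), np.float64(2.0), np.float64(3.02), np.float64(4.04), np.float64(5.06), np.float64(6.14)])
v2 3 (np.float64(5.0), 196, [np.float64(-0.04), np.float64(1.0), np.float64(2.02), np.float64(3.04), np.float64(4.04), np.float64(5.1), np.float64(6.22)])
local mm -1.3 -100.7 z 155.76 F ex,ey,z -0.8 0.02 0.0 rot [-179.54   -0.19  103.2 ] t 7.83
```

Wheel 3 now reads about 4.95–5.0. On to wheel 2, which needs about 36 mm in three strokes.

```bash
python3 -c "
from h import *
go(W(-.007,.01,.085))"
```

```text
shift [ 0.1105 -0.0049  0.0712] turn 0.002 F [-0.78 -0.16  0.  ] t 7.83
```

servo_tool --plan '[[[0,0.02,-0.002,0,0],[0,0.055,-0.005,0,0],[0,0.09,-0.005,0.01,0],[0,0.11,-0.005,0.035,0],[0,0.1105,-0.005,0.057,0],[0,0.1105,-0.005,0.066,0],[0,0.1105,-0.005,0.071,0],[0,0.1105,-0.005,0.073,0],[0,0.1105,-0.005,0.075,0],[0,0.1105,-0.005,0.0765,0],[0,0.1105,-0.005,0.0765,0]]]'

```text
time_s: 8.75
tool_pos: [0.5207, -0.0614, 0.0802]
tool_rot: [-179.6, -0.2, 103.1]
force: [-0.3, 0.4, 0.4]
grip_width: 0.0005
```

```bash
python3 -c "
from h import *
loc()"
```

```text
local mm -6.7 9.2 z 80.22 F ex,ey,z -0.24 0.47 0.35 rot [-1.7960e+02 -1.7000e-01  1.0314e+02] t 8.75
```

servo_tool --plan '[[[0,0,0,0.001,0],[0,0,0,0.0018,0],[0,0,0,0.0025,0],[0,0,0,0.003,0],[0,0,0,0.003,0]]]'

```text
time_s: 9.17
tool_pos: [0.5211, -0.0617, 0.0777]
tool_rot: [-179.7, -0.1, 103.1]
force: [-0.1, 0.3, 3.3]
grip_width: -0.0001
```

servo_tool --plan '[[[0,0,0,0.001,0],[0,0,0,0.002,0],[0,0,0,0.0027,0],[0,0,0,0.0027,0]]]'

```text
time_s: 9.5
tool_pos: [0.5213, -0.0618, 0.0756]
tool_rot: [-179.7, -0.2, 103.1]
force: [-1.4, -0.5, 8.1]
grip_width: 0.0006
```

servo_tool --plan '[[[0,0,0.001,0.0006,0],[0,0,0.0025,0.0006,0],[0,0,0.004,0.0006,0],[0,0,0.0055,0.0006,0],[0,0,0.007,0.0006,0],[0,0,0.0085,0.0006,0],[0,0,0.01,0.0006,0],[0,0,0.0115,0.0006,0],[0,0,0.0125,0.0006,0],[0,0,0.0125,0.0006,0],[0,0,0.0125,0.0006,0]]]'

```text
time_s: 10.42
tool_pos: [0.5334, -0.0589, 0.0755]
tool_rot: [-179.7, -0.2, 103.1]
force: [-2.2, 0.4, 7.4]
grip_width: 0.0005
```

servo_tool --plan '[[[0,0,0,-0.004,0],[0,0,-0.003,-0.007,0],[0,0,-0.009,-0.007,0],[0,0,-0.0125,-0.007,0],[0,0,-0.0125,-0.005,0],[0,0,-0.0125,-0.003,0],[0,0,-0.0125,-0.0015,0],[0,0,-0.0125,-0.0003,0],[0,0,-0.0125,0.0003,0],[0,0,-0.0125,0.0005,0],[0,0,-0.0125,0.0005,0]]]'

```text
time_s: 11.33
tool_pos: [0.521, -0.0617, 0.0755]
tool_rot: [-179.6, -0.2, 103.1]
force: [-3.7, -0.4, 7.8]
grip_width: 0.0004
```

```bash
python3 -c "
from h import *
loc()"
```

```text
local mm -6.5 8.9 z 75.51 F ex,ey,z -3.69 0.46 7.77 rot [-179.59   -0.23  103.13] t 11.33
```

Second stroke, return, third stroke (10 mm), then lift and look.

servo_tool --plan '[[[0,0,0.001,0.0006,0],[0,0,0.0025,0.0006,0],[0,0,0.004,0.0006,0],[0,0,0.0055,0.0006,0],[0,0,0.007,0.0006,0],[0,0,0.0085,0.0006,0],[0,0,0.01,0.0006,0],[0,0,0.0115,0.0006,0],[0,0,0.0125,0.0006,0],[0,0,0.0125,0.0006,0],[0,0,0.0125,0.0006,0]]]'

```text
time_s: 12.25
tool_pos: [0.5335, -0.0588, 0.0755]
tool_rot: [-179.6, -0.2, 103.1]
force: [-2.3, 0.3, 8.0]
grip_width: 0.0002
```

servo_tool --plan '[[[0,0,0,-0.004,0],[0,0,-0.003,-0.007,0],[0,0,-0.009,-0.007,0],[0,0,-0.0125,-0.007,0],[0,0,-0.0125,-0.005,0],[0,0,-0.0125,-0.003,0],[0,0,-0.0125,-0.0015,0],[0,0,-0.0125,-0.0003,0],[0,0,-0.0125,0.0003,0],[0,0,-0.0125,0.0005,0],[0,0,-0.0125,0.0005,0]]]'

```text
time_s: 13.17
tool_pos: [0.5211, -0.0617, 0.0755]
tool_rot: [-179.5, -0.3, 103.1]
force: [-3.7, -0.0, 7.6]
grip_width: 0.0004
```

servo_tool --plan '[[[0,0,0.001,0.0006,0],[0,0,0.0025,0.0006,0],[0,0,0.004,0.0006,0],[0,0,0.0055,0.0006,0],[0,0,0.007,0.0006,0],[0,0,0.0085,0.0006,0],[0,0,0.01,0.0006,0],[0,0,0.01,0.0006,0],[0,0,0.01,0.0006,0],[0,0,0.01,-0.004,0],[0,0,0.01,-0.015,0],[0,0,0.01,-0.03,0]]]'

```text
time_s: 14.17
tool_pos: [0.5302, -0.0594, 0.105]
tool_rot: [-179.4, -0.3, 103.1]
force: [-0.4, 0.5, -0.6]
grip_width: 0.0006
```

servo_tool --plan '[[[0,-0.02,0,-0.01,0],[0,-0.055,-0.003,-0.03,0],[0,-0.09,-0.004,-0.045,0],[0,-0.105,-0.004,-0.05,0],[0,-0.109,-0.004,-0.05,0],[0,-0.109,-0.004,-0.05,0],[0,-0.109,-0.004,-0.05,0]]]'

```text
time_s: 14.75
tool_pos: [0.5513, -0.1652, 0.1538]
tool_rot: [-179.3, -0.4, 103.2]
force: [1.0, 0.5, 0.3]
grip_width: 0.0008
```

```bash
python3 look.py v3; python3 ang.py v3 2>/dev/null; python3 -c "
from h import *
loc();go(W(0.008,.06,.09))"
```

```text
[[261.  -4.]
 [261.  71.]
 [261. 136.]] [ 0.55123812 -0.16452887  0.1536193 ]
(201, 0, 321, 176)
3.409090909090909
v3 1 (np.float64(3.669), 59, [])
v3 2 (np.float64(3.971), 208, [np.float64(-0.02), np.float64(1.0), np.float64(2.02), np.float64(3.02), np.float64(4.04), np.float64(5.06), np.float64(6.12)])
v3 3 (np.float64(5.006), 195, [np.float64(-0.02), np.float64(1.0), np.float64(2.02), np.float64(3.02), np.float64(4.04), np.float64(5.08), np.float64(6.16)])
local mm -0.4 -98.1 z 153.62 F ex,ey,z -0.63 -0.08 -0.07 rot [-179.32   -0.37  103.24] t 14.8
shift [0.1577 0.0095 0.0645] turn 0.003 F [-0.6  -0.22 -0.07] t 14.8
```

Wheel 2 reads about 3.95 and wheel 3 about 4.95. Now wheel 1, which needs −16.3 mm.

servo_tool --plan '[[[0,0.02,0.002,0,0],[0,0.055,0.006,0,0],[0,0.095,0.0075,0,0],[0,0.13,0.0075,0.01,0],[0,0.154,0.0075,0.035,0],[0,0.1577,0.0075,0.056,0],[0,0.1577,0.0075,0.063,0],[0,0.1577,0.0075,0.0665,0],[0,0.1577,0.0075,0.068,0],[0,0.1577,0.0075,0.069,0],[0,0.1577,0.0075,0.069,0]]]'

```text
time_s: 15.72
tool_pos: [0.5223, -0.0101, 0.0864]
tool_rot: [-179.4, -0.3, 103.1]
force: [0.2, 0.2, 0.2]
grip_width: 0.0004
```

```bash
python3 -c "
from h import *
loc()"
```

```text
local mm 6.5 58.8 z 86.42 F ex,ey,z 0.26 0.17 0.24 rot [-179.4    -0.34  103.14] t 15.72
```

servo_tool --plan '[[[0,0,0,0.001,0],[0,0,0,0.0018,0],[0,0,0,0.0023,0],[0,0,0,0.0025,0],[0,0,0,0.0025,0]]]'

```text
time_s: 16.13
tool_pos: [0.5231, -0.0107, 0.0846]
tool_rot: [-179.5, -0.3, 103.1]
force: [0.6, -2.0, 3.1]
grip_width: 0.0008
```

servo_tool --plan '[[[0,0,0,0.001,0],[0,0,0,0.002,0],[0,0,0,0.0026,0],[0,0,0,0.0026,0]]]'

```text
time_s: 16.47
tool_pos: [0.5233, -0.0108, 0.0826]
tool_rot: [-179.5, -0.3, 103.1]
force: [-2.2, -0.9, 7.5]
grip_width: 0.0001
```

servo_tool --plan '[[[0,0,-0.001,0.0006,0],[0,0,-0.003,0.0006,0],[0,0,-0.005,0.0006,0],[0,0,-0.007,0.0006,0],[0,0,-0.009,0.0006,0],[0,0,-0.011,0.0006,0],[0,0,-0.013,0.0006,0],[0,0,-0.0148,0.0006,0],[0,0,-0.0158,0.0006,0],[0,0,-0.0158,0.0006,0],[0,0,-0.0158,0.0006,0]]]'

```text
time_s: 17.38
tool_pos: [0.5103, -0.0138, 0.0835]
tool_rot: [-179.8, -0.3, 103.1]
force: [3.0, 0.5, 6.5]
grip_width: 0.0007
```

servo_tool --plan '[[[0,0,0,-0.004,0],[0,0,0,-0.015,0],[0,-0.02,0.003,-0.03,0],[0,-0.055,0.006,-0.05,0],[0,-0.09,0.008,-0.07,0],[0,-0.11,0.008,-0.08,0],[0,-0.11,0.008,-0.08,0],[0,-0.11,0.008,-0.08,0]]]'

```text
time_s: 18.05
tool_pos: [0.5432, -0.1207, 0.1635]
tool_rot: [-179.8, -0.3, 103.0]
force: [-1.3, 0.4, -0.4]
grip_width: 0.0005
```

```bash
sed -i 's/s=min(600/print(s) if 0 else 0; s=min(600/' look.py; sed -i 's/^TOP=.*/TOP=[.085,.0782,.0842]; Y=[.06,.01,-.04]/' ang.py; python3 look.py v4; python3 ang.py v4 2>/dev/null; python3 -c "
from h import *
loc()"
```

```text
[[257.  66.]
 [257. 130.]
 [258. 186.]] [ 0.54281369 -0.11884062  0.16264124]
(197, 25, 317, 225)
3.0
v4 1 (np.float64(2.321), 193, [np.float64(-0.14), np.float64(0.96), np.float64(2.0), np.float64(3.0), np.float64(4.0), np.float64(5.04), np.float64(6.12)])
v4 2 (np.float64(3.969), 212, [np.float64(-0.06), np.float64(0.98), np.float64(2.0), np.float64(3.0), np.float64(4.04), np.float64(5.04), np.float64(6.14)])
v4 3 (np.float64(4.995), 200, [np.float64(-0.04), np.float64(1.0), np.float64(2.02), np.float64(3.04), np.float64(4.04), np.float64(5.08), np.float64(6.2)])
local mm 1.8 -51.7 z 162.64 F ex,ey,z 0.13 -0.42 0.44 rot [-179.75   -0.37  103.1 ] t 18.1
```

View pics/v4.png

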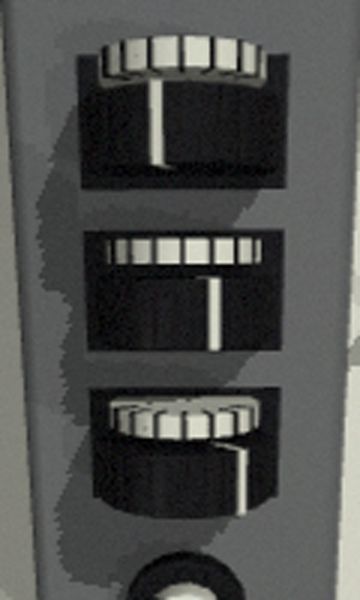

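Wheel 1 (top, line at x≈156) sits between cheek lines 2 and 3, reading 2.32. Wheel 2 is at line 4 (3.97) and wheel 3 at line 5 (5.0). I'll roll wheel 1 back by a further 3.1 mm.

```bash
python3 -c "
from h import *
go(W(0.002,.06,.0865))"
```

```text
shift [0.1112 0.0005 0.0769] turn 0.0 F [ 0.22 -0.38  0.44] t 18.1
```

servo_tool --plan '[[[0,0.02,0,0,0],[0,0.055,0,0.005,0],[0,0.09,0,0.02,0],[0,0.109,0,0.05,0],[0,0.111,0,0.068,0],[0,0.111,0,0.074,0],[0,0.111,0,0.077,0],[0,0.111,0,0.0785,0],[0,0.111,0,0.0795,0],[0,0.111,0,0.0805,0],[0,0.111,0,0.0812,0],[0,0.111,0,0.0812,0]]]'

```text
time_s: 19.1
tool_pos: [0.5178, -0.0107, 0.0833]
tool_rot: [-179.8, -0.4, 103.0]
force: [-3.3, 1.2, 7.7]
grip_width: 0.0004
```

```bash
python3 -c "
from h import *
loc()"
```

```text
local mm 1.9 59.3 z 83.3 F ex,ey,z -2.95 1.92 7.67 rot [-179.81   -0.4   103.04] t 19.1
```

servo_tool --plan '[[[0,0,-0.001,0.0006,0],[0,0,-0.002,0.0006,0],[0,0,-0.003,0.0006,0],[0,0,-0.004,0.0006,0],[0,0,-0.004,0.0006,0],[0,0,-0.004,0.0006,0]]]'

```text
time_s: 19.6
tool_pos: [0.5156, -0.0118, 0.0838]
tool_rot: [180.0, -0.3, 103.0]
force: [3.6, 1.6, 6.4]
grip_width: 0.0004
```

```bash
python3 -c "
from h import *
loc()"
```

```text
local mm -0.4 58.7 z 83.77 F ex,ey,z 3.81 0.71 6.37 rot [179.97  -0.35 103.03] t 19.6
```

servo_tool --plan '[[[0,0,-0.0015,0.0006,0],[0,0,-0.0022,0.0006,0],[0,0,-0.0022,0.0006,0],[0,0,-0.0022,0.0006,0]]]'

```text
time_s: 19.93
tool_pos: [0.5148, -0.0121, 0.084]
tool_rot: [179.8, -0.3, 103.0]
force: [2.1, 3.1, 5.3]
grip_width: 0.0008
```

servo_tool --plan '[[[0,0,0,-0.004,0],[0,0,0,-0.015,0],[0,-0.02,0.001,-0.03,0],[0,-0.055,0.001,-0.05,0],[0,-0.09,0.001,-0.07,0],[0,-0.11,0.001,-0.08,0],[0,-0.11,0.001,-0.08,0],[0,-0.11,0.001,-0.08,0]]]'

```text
time_s: 20.6
tool_pos: [0.5396, -0.1218, 0.1638]
tool_rot: [179.9, -0.3, 102.8]
force: [-0.0, 0.9, -0.1]
grip_width: 0.0005
```

```bash
python3 look.py v5; python3 ang.py v5 2>/dev/null; python3 -c "
from h import *
loc();go(W(-.001,-.04,.087));go(W(-.001,.01,.082));go(W(-.001,.06,.087))"
```

```text
[[261.  65.]
 [261. 129.]
 [261. 186.]] [ 0.53934404 -0.11986129  0.16295144]
(200, 25, 320, 225)
3.0
v5 1 (np.float64(2.148), 188, [np.float64(-0.08), np.float64(0.96), np.float64(1.98), np.float64(3.0), np.float64(4.02), np.float64(5.04), np.float64(6.1)])
v5 2 (np.float64(3.97), 212, [np.float64(-0.08), np.float64(1.0), np.float64(2.0), np.float64(3.02), np.float64(4.02), np.float64(5.06), np.float64(6.12)])
v5 3 (np.float64(4.992), 193, [np.float64(-0.04), np.float64(1.0), np.float64(2.02), np.float64(3.02), np.float64(4.04), np.float64(5.06), np.float64(6.2)])
local mm -1.8 -51.9 z 162.95 F ex,ey,z 0.37 0.7 -0.4 rot [179.92  -0.38 102.95] t 20.65
shift [0.0114 0.0007 0.076 ] turn -0.003 F [ 0.2   0.77 -0.4 ] t 20.65
shift [0.0614 0.0005 0.0814] turn -0.003 F [ 0.2   0.77 -0.4 ] t 20.65
shift [0.1114 0.0004 0.0767] turn -0.003 F [ 0.2   0.77 -0.4 ] t 20.65
```

servo_tool --plan '[[[0,0.02,0.001,0,0],[0,0.055,0.002,0.005,0],[0,0.09,0.002,0.02,0],[0,0.109,0.002,0.05,0],[0,0.111,0.002,0.068,0],[0,0.111,0.002,0.074,0],[0,0.111,0.002,0.077,0],[0,0.111,0.002,0.0785,0],[0,0.111,0.002,0.0795,0],[0,0.111,0.002,0.0805,0],[0,0.111,0.002,0.0815,0],[0,0.111,0.002,0.0815,0]]]'

```text
time_s: 21.65
tool_pos: [0.517, -0.0112, 0.0833]
tool_rot: [179.9, -0.4, 102.9]
force: [-3.3, 0.7, 7.0]
grip_width: 0.0005
```

```bash
python3 -c "
from h import *
loc()"
```

```text
local mm 1.0 58.9 z 83.29 F ex,ey,z -3.05 1.44 6.98 rot [179.86  -0.39 102.9 ] t 21.65
```

servo_tool --plan '[[[0,0,-0.001,0.001,0],[0,0,-0.002,0.001,0],[0,0,-0.003,0.001,0],[0,0,-0.0038,0.001,0],[0,0,-0.0038,0.001,0],[0,0,-0.0038,0.001,0]]]'

```text
time_s: 22.15
tool_pos: [0.5155, -0.012, 0.0837]
tool_rot: [179.6, -0.4, 102.9]
force: [1.7, 1.2, 6.1]
grip_width: 0.0005
```

```bash
python3 -c "
from h import *
loc()"
```

```text
local mm -0.6 58.6 z 83.71 F ex,ey,z 1.96 0.82 6.1 rot [179.59  -0.37 102.88] t 22.15
```

servo_tool --plan '[[[0,0,-0.0015,0.001,0],[0,0,-0.0028,0.001,0],[0,0,-0.0028,0.001,0],[0,0,-0.0028,0.001,0]]]'

```text
time_s: 22.48
tool_pos: [0.5144, -0.0123, 0.0838]
tool_rot: [179.4, -0.4, 102.9]
force: [2.2, 1.8, 6.3]
grip_width: 0.0008
```

```bash
python3 -c "
from h import *
loc()"
```

```text
local mm -1.7 58.5 z 83.79 F ex,ey,z 2.54 1.3 6.27 rot [179.38  -0.37 102.88] t 22.48
```

servo_tool --plan '[[[0,0,0,-0.004,0],[0,0,0,-0.015,0],[0,-0.02,0.001,-0.03,0],[0,-0.055,0.001,-0.05,0],[0,-0.09,0.001,-0.07,0],[0,-0.11,0.001,-0.08,0],[0,-0.11,0.001,-0.08,0],[0,-0.11,0.001,-0.08,0]]]'

```text
time_s: 23.15
tool_pos: [0.5386, -0.1223, 0.1637]
tool_rot: [179.4, -0.3, 102.6]
force: [0.4, 0.7, -0.6]
grip_width: 0.0003
```

```bash
python3 look.py v6; python3 ang.py v6 2>/dev/null; python3 -c "
from h import *
loc();go(W(-.001,-.04,.087));go(W(-.001,.01,.082));go(W(-.001,.06,.087));go(W(0,-.095,.1))"
```

```text
[[261.  65.]
 [261. 129.]
 [262. 185.]] [ 0.53824074 -0.12026863  0.16285079]
(201, 25, 321, 225)
3.0
v6 1 (np.float64(1.955), 183, [np.float64(-0.08), np.float64(0.96), np.float64(1.98), np.float64(3.0), np.float64(4.02), np.float64(5.04), np.float64(6.12)])
v6 2 (np.float64(3.959), 212, [np.float64(-0.1), np.float64(0.98), np.float64(2.0), np.float64(3.02), np.float64(4.04), np.float64(5.06), np.float64(6.08)])
v6 3 (np.float64(4.997), 199, [np.float64(0.0), np.float64(0.98), np.float64(2.02), np.float64(3.02), np.float64(4.04), np.float64(5.1), np.float64(6.14)])
local mm -3.0 -52.1 z 162.85 F ex,ey,z 0.44 0.69 0.36 rot [179.47  -0.4  102.8 ] t 23.2
shift [0.0115 0.0012 0.0759] turn -0.005 F [0.27 0.77 0.36] t 23.2
shift [0.0615 0.0009 0.0813] turn -0.005 F [0.27 0.77 0.36] t 23.2
shift [0.1115 0.0007 0.0766] turn -0.005 F [0.27 0.77 0.36] t 23.2
shift [-0.0434  0.0026  0.0626] turn -0.005 F [0.27 0.77 0.36] t 23.2
```

All three are within about 0.07 digit, but wheels 2 and 3 lag slightly. I'll give each one small forward nudge.

servo_tool --plan '[[[0,0.008,0.001,0.02,0],[0,0.0115,0.001,0.05,0],[0,0.0115,0.001,0.068,0],[0,0.0115,0.001,0.0745,0],[0,0.0115,0.001,0.077,0],[0,0.0115,0.001,0.0785,0],[0,0.0115,0.001,0.0795,0],[0,0.0115,0.001,0.0805,0],[0,0.0115,0.0013,0.0815,0],[0,0.0115,0.0015,0.0815,0],[0,0.0115,0.0015,0.076,0],[0,0.0115,0.0015,0.066,0]]]'

```text
time_s: 24.2
tool_pos: [0.5374, -0.1083, 0.097]
tool_rot: [179.5, -0.4, 102.8]
force: [0.1, -0.4, 0.4]
grip_width: 0.0004
```

```bash
python3 -c "
from h import *
loc();go(W(-.001,.01,.082))"
```

```text
local mm -1.1 -40.3 z 96.98 F ex,ey,z -0.04 -0.4 0.39 rot [179.51  -0.38 102.78] t 24.2
shift [ 0.0502 -0.0003  0.0153] turn -0.005 F [ 0.06 -0.4   0.39] t 24.2
```

servo_tool --plan '[[[0,0.015,0,0,0],[0,0.04,0,0.001,0],[0,0.05,0,0.009,0],[0,0.05,0,0.014,0],[0,0.05,0,0.017,0],[0,0.05,0,0.0185,0],[0,0.05,0,0.0195,0],[0,0.05,0,0.0205,0],[0,0.05,0.0003,0.0215,0],[0,0.05,0.0005,0.0215,0],[0,0.05,0.0005,0.016,0],[0,0.05,0.0005,0.006,0]]]'

```text
time_s: 25.2
tool_pos: [0.5264, -0.0602, 0.0909]
tool_rot: [179.6, -0.3, 102.7]
force: [-1.1, -0.7, -0.2]
grip_width: 0.0005
```

servo_tool --plan '[[[0,-0.01,0,-0.015,0],[0,-0.03,0,-0.04,0],[0,-0.055,0,-0.065,0],[0,-0.06,0,-0.073,0],[0,-0.06,0,-0.073,0],[0,-0.06,0,-0.073,0]]]'

```text
time_s: 25.7
tool_pos: [0.5392, -0.119, 0.1637]
tool_rot: [179.6, -0.4, 102.7]
force: [0.4, 0.6, 1.1]
grip_width: 0.0002
```

```bash
python3 look.py v7; python3 ang.py v7 2>/dev/null; python3 -c "
from h import *
loc();go(W(0,-.095,.075))"
```

```text
[[260.  69.]
 [260. 133.]
 [260. 189.]] [ 0.53858026 -0.11802737  0.16268318]
(199, 29, 319, 228)
3.0150753768844223
v7 1 (np.float64(1.955), 183, [np.float64(-0.08), np.float64(0.96), np.float64(2.0), np.float64(3.0), np.float64(4.02), np.float64(5.06), np.float64(6.16)])
v7 2 (np.float64(4.007), 212, [np.float64(-0.1), np.float64(0.98), np.float64(2.0), np.float64(3.02), np.float64(4.02), np.float64(5.04), np.float64(6.12)])
v7 3 (np.float64(4.996), 200, [np.float64(0.0), np.float64(0.98), np.float64(2.02), np.float64(3.02), np.float64(4.04), np.float64(5.06), np.float64(6.18)])
local mm -2.1 -50.0 z 162.68 F ex,ey,z -0.24 -0.26 -0.04 rot [179.66  -0.42 102.76] t 25.75
shift [-0.0457  0.0019  0.0874] turn -0.006 F [-0.18 -0.31 -0.04] t 25.75
```

View pics/v7.png

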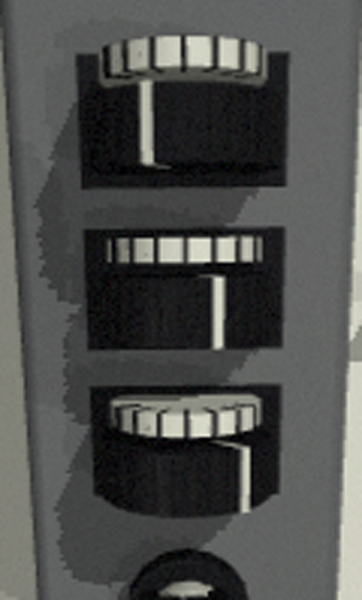

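The lines sit against 2 (x≈147), 4 (x≈218) and 5 (x≈244). Now the set button.

servo_tool --plan '[[[0,-0.02,0.001,0.01,0],[0,-0.044,0.002,0.035,0],[0,-0.0457,0.002,0.065,0],[0,-0.0457,0.002,0.08,0],[0,-0.0457,0.002,0.087,0],[0,-0.0457,0.002,0.092,0],[0,-0.0457,0.002,0.095,0],[0,-0.0457,0.002,0.095,0]]]'

```text
time_s: 26.42
tool_pos: [0.551, -0.1603, 0.0674]
tool_rot: [179.7, -0.5, 102.8]
force: [-0.8, 0.7, 2.1]
grip_width: 0.0003
```

```bash
python3 -c "
from h import *
loc()"
```

```text
local mm 0.4 -93.9 z 67.39 F ex,ey,z -0.58 0.8 2.05 rot [179.67  -0.46 102.84] t 26.42
```

servo_tool --plan '[[[0,0,0,0.002,0],[0,0,0,0.004,0],[0,0,0,0.006,0],[0,0,0,0.008,0],[0,0,0,0.0095,0],[0,0,0,0.0105,0],[0,0,0,0.011,0],[0,0,0,0.0115,0],[0,0,0,0.0115,0],[0,0,0,0.0115,0]]]'

```text
time_s: 27.25
tool_pos: [0.5521, -0.1603, 0.0609]
tool_rot: [179.5, -0.6, 102.8]
force: [-11.8, 3.9, 34.2]
grip_width: 0.0003
```

It stopped hard at z=0.0609 with 34 N, earlier than I expected. I'll lift straight off and check the button's real height.

servo_tool --plan '[[[0,0,0,-0.006,0],[0,0,0,-0.025,0],[0,-0.02,0,-0.06,0],[0,-0.055,0,-0.095,0],[0,-0.085,0,-0.11,0],[0,-0.09,0,-0.11,0],[0,-0.09,0,-0.11,0]]]'

```text
time_s: 27.83
tool_pos: [0.5717, -0.2535, 0.1716]
tool_rot: [179.4, -0.4, 102.5]
force: [-0.7, 0.7, -1.2]
grip_width: 0.0001
```

```bash
python3 - <<'E'
from h import *
import pickle
c=read_camera("wrist"); pickle.dump(c,open("v8.pkl","wb")); loc()
p=pix(c,[W(0,-.095,.062)])[0]; x,y=p.astype(int); print(p)
a,b=pickle.load(open("c0.pkl","rb"))
for n,k in (("wrist",c),("top",a),("scene",b)):
    print(n)
    for dx in range(-28,29,4):
        r=[]
        for dy in (-20,-16,-8,0,8,16,20):
            u,v=pix(k,[W(dx/1e3,-.095+dy/1e3,.06)])[0]; P=world(k,u,v); r.append(P[2]*1000)
        print(dx,np.round(r,1))
save("v8.png",c,(x-70,y-60,x+70,y+60),5)
E
```

```text
local mm -0.3 -186.5 z 169.93 F ex,ey,z -0.43 1.43 -0.92 rot [179.5   -0.58 102.69] t 27.88
[257.5384123   93.05646766]
wrist
-28 [45.4 46.1 45.4 44.6 45.2 45.  44.1]
-24 [43.5 44.4 44.6 45.2 44.2 44.2 43.7]
-20 [45.  43.4 44.1 56.5 44.8 43.8 45.4]
-16 [42.8 45.1 56.6 56.7 56.5 46.5 44.5]
-12 [43.4 56.8 57.9 65.8 55.4 55.9 44.8]
-8 [43.8 57.4 66.8 66.5 67.9 55.  44.6]
-4 [56.5 56.3 67.2 65.2 66.5 56.5 56.6]
0 [ 56.6  57.3 333.9  67.   67.3  56.4  55.2]
4 [57.1 57.2 67.1 66.9 66.6 56.2 55.3]
8 [55.2 56.8 66.3 65.9 66.5 56.6 55.2]
12 [43.5 57.6 57.8 64.9 55.1 55.4 44.3]
16 [44.1 44.7 58.4 56.4 56.5 44.7 44.4]
20 [44.7 44.2 56.7 56.8 57.1 44.  45.9]
24 [45.5 44.7 44.7 44.7 44.3 44.  45.5]
28 [45.2 44.4 44.1 44.3 44.8 45.1 44.5]
top
-28 [ 3.5 42.5 42.2 41.2 43.8 46.1 43.7]
-24 [ 7.4 41.9 47.8 45.  45.  43.3 43.2]
-20 [ 5.3 43.6 47.1 44.7 42.3 44.  49. ]
-16 [ 6.6 46.4 44.  59.1 58.3 41.7 44.2]
-12 [ 5.8 39.9 55.  57.1 57.  55.3 44.5]
-8 [38.1 56.4 58.  64.6 66.4 55.3 50.8]
-4 [ 4.4 57.9 68.4 68.2 67.3 57.3 56.5]
0 [ 4.2 57.  64.5 66.1 67.3 54.8 56.5]
4 [ 3.7 55.  67.2 68.  67.5 57.5 54.3]
8 [ 3.6 56.1 66.5 67.  69.3 54.9 56.4]
12 [ 3.5 59.3 66.4 64.2 66.1 57.6 60.7]
16 [ 5.  42.9 57.  55.2 56.8 54.9 41.2]
20 [ 7.  46.4 57.2 54.2 55.4 43.7 44.7]
24 [ 4.  42.6 43.4 43.2 44.3 41.5 43.3]
28 [-0.2 44.4 45.2 46.1 43.9 44.8 43.9]
scene
-28 [45.6 43.4 43.5 45.3 42.7 46.4 44.1]
-24 [43.8 43.2 43.  41.8 45.  46.1 44.7]
-20 [41.3 45.  46.5 46.4 44.3 43.7 44.8]
-16 [45.  45.5 56.  67.1 68.  42.3 44.4]
-12 [42.8 56.1 66.7 66.9 65.  41.9 43.6]
-8 [46.2 55.  65.9 65.6 68.5 54.2 44.5]
-4 [57.2 57.6 67.1 63.6 63.9 66.3 44.1]
0 [54.9 56.2 66.2 65.1 66.7 57.6 56.6]
4 [55.6 57.6 67.1 67.8 66.5 56.5 57.5]
8 [52.2 57.9 63.5 66.8 65.3 56.6 44.5]
12 [55.4 55.7 60.  57.8 56.8 55.5 44. ]
16 [55.4 55.  56.  55.9 58.9 57.1 45.4]
20 [49.5 52.2 57.7 56.1 58.  46.6 44.1]
24 [48.  47.8 54.1 54.6 54.8 45.5 42.4]
28 [45.4 45.3 49.9 51.4 45.8 45.1 44.5]
```

View pics/v8.png

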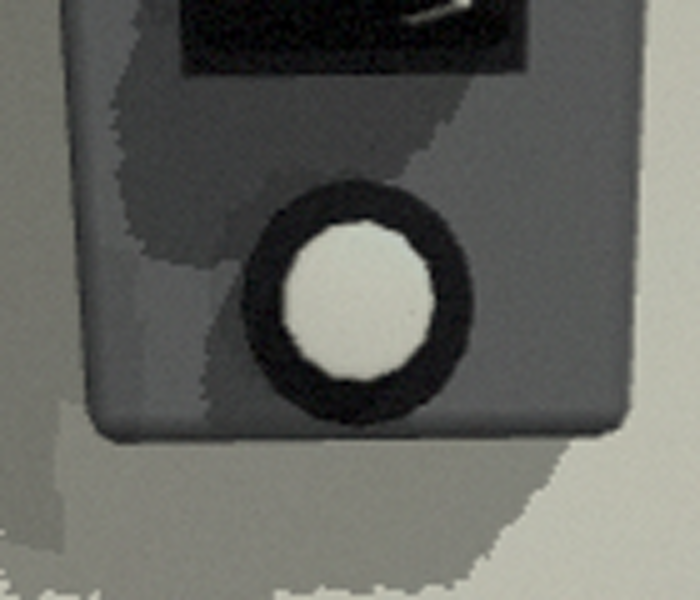

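The depth explains it: the button's top is at 0.067 and the collar at 0.0565. So the stop at 0.0609 was the button bottoming after its full 6 mm, well clear of the collar, and it is back up. A final check of the wheels and the tray, then I'll hand in.

```bash
python3 ang.py v8 2>/dev/null; python3 - <<'E'
from h import *
import pickle,ang
a,b=pickle.load(open("c0.pkl","rb"))
for n,k in (("top",a),("scene",b)):
    c=read_camera(n)
    for i in range(3): print(n,i+1,ang.read(c,i)[:2], "was",ang.read(k,i)[:2])
    f=lambda im:((im[...,0].astype(int)>110)&(im[...,1]<60)).astype(np.uint8)
    for im in (k["image"],c["image"]):
        _,_,s,ce=cv2.connectedComponentsWithStats(f(im)); print(n,[tuple(ce[j].round(1)) for j in range(1,len(s)) if s[j,4]>25])
    d=cv2.GaussianBlur(cv2.absdiff(c["image"],k["image"]).max(2),(5,5),0)>40
    _,_,s,ce=cv2.connectedComponentsWithStats(d.astype(np.uint8)); print("changed",[s[j].tolist() for j in range(1,len(s)) if s[j,4]>15])
loc()
E
```

```text
v8 1 (np.float64(nan), 0, [])
v8 2 (np.float64(nan), 0, [])
v8 3 (np.float64(5.016), 173, [np.float64(0.02), np.float64(1.02), np.float64(1.04), np.float64(1.06), np.float64(1.08), np.float64(1.1), np.float64(1.12), np.float64(1.14), np.float64(1.16), np.float64(1.18), np.float64(1.2), np.float64(1.22), np.float64(1.24), np.float64(1.26), np.float64(1.28), np.float64(1.3), np.float64(1.32), np.float64(1.34), np.float64(1.36), np.float64(1.38), np.float64(1.4), np.float64(1.42), np.float64(1.44), np.float64(1.46), np.float64(1.48), np.float64(1.5), np.float64(1.52), np.float64(1.54), np.float64(1.56), np.float64(1.58), np.float64(1.6), np.float64(1.62), np.float64(1.64), np.float64(1.66), np.float64(1.68), np.float64(1.7), np.float64(1.72), np.float64(1.74), np.float64(1.76), np.float64(1.78), np.float64(1.8), np.float64(1.82), np.float64(1.84), np.float64(1.86), np.float64(1.88), np.float64(1.9), np.float64(1.92), np.float64(1.94), np.float64(1.96), np.float64(1.98), np.float64(2.0), np.float64(2.02), np.float64(2.04), np.float64(2.06), np.float64(2.08), np.float64(2.1), np.float64(2
[... 3599 characters left out ...]
(192.6), np.float64(196.4)), (np.float64(133.5), np.float64(204.8)), (np.float64(244.1), np.float64(229.5))]
changed [[0, 0, 181, 214, 13296], [169, 0, 3, 20, 40], [203, 0, 12, 32, 268], [349, 0, 15, 23, 262], [367, 0, 42, 36, 727], [161, 27, 10, 44, 208], [205, 33, 7, 35, 181], [211, 79, 92, 14, 843], [237, 178, 9, 8, 37], [225, 192, 7, 5, 24], [206, 196, 6, 4, 17], [210, 201, 8, 6, 28], [39, 212, 33, 54, 802], [88, 224, 7, 9, 38]]
local mm 0.2 -183.6 z 168.58 F ex,ey,z -1.35 0.24 0.22 rot [179.6   -0.73 102.89] t 27.98ang.py:21: RuntimeWarning: invalid value encountered in scalar divide
  k=np.argmax(s); m=abs(g-g[k])<.35; w=np.clip(s[m]-np.median(s)-20,0,None); line=(g[m]*w).sum()/w.sum()
```

```bash
python3 -c "
from h import *
print(env.sign_off())"
```

```text
the job is handed in; nothing more can be done
None
```

The thumbwheels are set to 2-4-5, and I then pressed the set button fully down once and let it go. I handed the job in at about 28 s of the 72 s allowed, with the arm clear and touching nothing.

- **Wheels:** the last close wrist views before the press read 1.96, 4.01 and 5.00. Judged against each wheel's own scale lines, they are within about 0.07 digit; wheel 3 is the furthest off, at about 4.93. The two overview cameras agreed after the press: the scene camera read 1.92, 4.00 and 4.96. The top camera read about 0.2 higher on every wheel, as it did at the start.
- **Forces on the wheels:** the highest reading was about 9 N, taken at the end of each move. I had no readings during the moves.
- **Button:** it bottomed at z = 0.061 m, the full 6 mm below its measured top of 0.067 m, and was back up afterwards. Its top was about 22 mm above the box, not the 18 mm in the text, so it bottomed sooner than I expected. The force reached 34 N on the button; the measured heights put the fingers about 4 mm above the collar around it.
- **Tray:** both clips show no shift beyond about a pixel. I have no clear check of the pot, tin and plant stem, because the arm was in the way in the last pictures. The arm stayed clear of them throughout.

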